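# Shut the duct damper, then unclip and hold up the lint filter cassette

### The arm

A 6-joint arm with a two-finger parallel gripper is mounted at the origin on the work surface. World frame = base frame: x ahead of the robot, y to its left, z up, the work surface at z = 0. Lengths are in m, angles in rad, forces in N, time in s.
With the tool pointing down it reaches from about 0.4 to 0.825 m from the base axis. Payload 7 kg.
Tool frame: the origin (TCP) lies at the very end of the fingers, on their centre line; the grasp point (between the pads) lies 19 mm behind it; z points along the fingers, y is the line along which they close (so a half turn about z gives the same grasp; the last joint's range is limited). The gripper opens to 88 mm and grips with 3 to 60 N. Pads are 19 mm wide; open, the fingers measure 130 mm over their backs; the gripper's body (78 mm by 193 mm) begins 47 mm behind the grasp point.
Start: joints at [1.398, 0.359, 0.012, 0, -1.224, -0.288], TCP at [0.3, 0.605, 0.227] pointing down, gripper open.
Joint ranges: [-3.07, 3.07], [-1.43, 2.12], [-1.02, 1.25], [-3.03, 1.67], [-3.05, -0], [-3.03, 3.03]. Speed limits (rad/s): [2.39, 2.39, 3.01, 3.14, 3.14, 3.14].

### API

Orientations are given as [roll, pitch, yaw] about the fixed x, y, z axes, in that order (R = Rz(yaw) Ry(pitch) Rx(roll)).
In Python, from station import arm, grab_frame gives the robot as it stands.
- The arm moves only by the tool jog_arm, never from a script. Its argument "deltas" is a list that holds one entry, the list of rows, each a list of 4 numbers: the shift along the tool's x, y, z in units of 60 mm (1.0 is 60 mm), then the turn about the tool's z in units of 5 degrees (1.0 is 5 degrees). A call has 1 to 8 rows; each row is the pose to reach, as a shift and turn from the pose commanded when the call began, along the tool's axes at that moment; what a row does not reach only later rows make up. A row lasts 1/8 s, in which the tool goes at most 62.5 mm and 10.7 degrees, less where a joint would pass 70% of its speed; a pose out of reach is approached as far as the arm can. A call with a gripper value outside its range is refused whole. "grip" is the finger opening in mm, from 0 to 87.6, set as the call begins (left out, the last holds). The fingers move at their own pace and stop on an object; "squeeze" is the grip in N (left out, the last holds). Time passes only in rows, so rows that repeat a pose let the fingers close. It gives the time, the measured TCP pose, the force, the opening and the grip force at its end, in the units of the state.
- arm.get_state(): the state, without advancing time (a new reading comes with each control period).
- grab_frame(name): name is "scene" or "top" or "wrist"; returns a dict with "img" (400x640x3 uint8, red, green, blue), "vfov" (degrees; the focal length in pixels is half the picture's height over the tangent of half this angle, whatever the lens; pixels are square), "cx", "cy" (the principal point, pixels), "dist_coeffs" ([k1, k2, p1, p2, k3] as OpenCV has them; the pictures are not rectified), "xyz" and "rotation" of the camera in the world. Camera axes: x right, y down, z forward; pixel columns grow to the right and rows downward; lengths in m; the calibration is good to about 2 mm. A picture is of the moment at which its call begins. There is no depth.
- arm.job_done(): hands the job in; it is judged then, once.
The state is a dict: "t": time; "q": joint angles; "qd": joint speeds; "joint_efforts": joint torques, N m; "eef_pos": TCP position; "ee_rot": TCP orientation; "force": force on the tool from outside, world axes, zero at the start; "moment": the same for the moment, N m; "width": finger opening in m; "gripper_force": force on a finger pad.
Only numpy, scipy, OpenCV 4.12 (cv2) and the standard library are available. Lean on these libraries where they do the work, as an engineer would, in place of code of your own. Each camera call takes 0.05 s, during which the arm holds its last target. There are 200 camera calls.

### The job

Shut the duct damper by cranking its handwheel clockwise (seen from above) until the crank grip stands in line with the raised rib on the damper's drum. Then pinch the two side catches of the lint filter cassette together and lift the cassette level and completely out of its box; finish while holding it up in the air by the pinched catches, touching nothing else. Leave the bottle, jar and brush where they are.

Things in the scene. Friction and masses are not known exactly. Their poses are not given: they have to be found in the camera images.
- damper: fixed white drum, 170 mm across, 55 mm high, left or right of the filter box, with a flat steel handwheel on its vertical axis (rim 116 mm outer diameter, 12 mm thick, top at 77 mm; 28 mm hub, top at 81 mm). Origin: on the axis at the counter top; z up. A pipe stub (top at 70 mm) leaves in its +x to 118 mm from the axis.
- rib (a point): centre of the top of the dark raised rib on the drum's edge, 74 mm from the axis in the drum's -x direction, 77 mm above the counter; the rib is 20 mm long radially and 10 mm wide. It marks where the crank grip must stand for shut.
- wheel (a joint): handwheel angle, rad, growing clockwise seen from above; 0 = shut, grip in line with the rib. Starts at -2.9 to -1.6; stops at -5.4 and +0.7, so it can be overshot. It stays where left; about 3 N at the grip turns it. At value v the grip lies at angle pi - v about the drum's z axis (counter-clockwise from the drum's +x).
- crank_top (a point): centre of the top of the crank grip: upright black cylinder, 16 mm diameter, fixed on the wheel rim 52 mm from the axis, standing 42 mm clear above the rim (77 to 119 mm above the counter). Moves and turns with the wheel.
- filter_box: fixed white open-topped box, 180 mm (its x) by 100 mm (its y) by 85 mm high, with steel ledges along the top of its long sides; holds the cassette in a 153 by 51 mm opening. Origin: centre of its underside, on the counter; z up. A pipe stub (top at 82 mm) leaves in its +x to 125 mm from the origin.
- cassette: grey filter cassette, 150 mm (its x) by 48 mm (its y) by 77 mm high, about 0.25 kg, loose but latched in the box, axes along the box's, 1.5 mm play each way. Origin: centre of its underside, 8 mm above the counter when seated; deck then flush with the box's top. Catch noses under the ledges lock it until both catches are in by 5 to 6 mm; it then lifts straight up, out after 77 mm.
- tabs (a point): point midway between the two upright catch tabs, 100 mm above the cassette's origin (108 mm above the counter when seated). Tabs: at +y and -y of the cassette, each 30 mm wide along x, reaching 18 mm above and below this point; outer faces 62 mm apart at rest, 46 mm fully pinched (pinch along the cassette's y).
- catch_left (a joint): inward travel in m of the catch on the cassette's +y side: 0 sprung out, 0.008 fully pinched. Spring: 2.7 N at the start of travel, 6.3 N fully in; it springs back out when let go.
- catch_right (a joint): the same for the catch on the cassette's -y side, moving towards +y.
- detergent: bystander: white bottle, 68 mm diameter, 190 mm high, beyond the work. Origin: centre of its base.
- jar: bystander: glass jar, 60 mm diameter, 90 mm high, beyond the work. Origin: centre of its base.
- brush: bystander: brush 170 mm long, lying between damper and box. Origin: underside of its middle, x along it.
There are look-alikes about, which are no part of the job. What is shaped like the damper but brown is not meant.

How it is judged:
By the outcome, as a careful person would: the job done as asked, in the order asked, and still so for the second after the job is handed in, while the arm keeps its last pose, push and grip.
It also fails if it takes over 69 s, if anything falls off the work surface, if the arm or the gripper's body presses on something with over 40 N, if the wrist force passes 120 N, or if a joint passes its speed limit or range.

## Working session

There is one attempt and no reset: what is moved stays moved. The work goes in short steps, Python scripts to look and compute and a tool call to move; the robot and the scene stay as the last step left them, time stands still between calls to the robot, and variables do not carry over. Pictures are saved under pics/ and viewed, at most 10 in all, crops included, and the job is handed in when it is done.

Besides the shell and the picture viewer there is one more tool, called after ">>>" as name(argument=value, ...) on one line, values as JSON. jog_arm: Moves the arm, as the interface text tells. Its arguments: {"type":"object","properties":{"deltas":{"type":"array"},"grip":{"type":"number"},"squeeze":{"type":"number"}},"required":["deltas"]}

```bash
mkdir -p pics; ls
python3 - <<'E'
from station import arm, grab_frame
import cv2,numpy as np,json
for n in ["scene","top","wrist"]:
    f=grab_frame(n); cv2.imwrite(f"pics/{n}0.png",f["img"][:,:,::-1]); np.save(f"pics/{n}0.npy",f,allow_pickle=True)
    print(n,f["vfov"],f["cx"],f["cy"],f["dist_coeffs"],f["xyz"],np.round(f["rotation"],3).tolist())
s=arm.get_state(); print(s)
E
```

```text
pics
scene 57.606236599262196 320.82036764125826 201.3366285182483 [0.00356229 0.         0.         0.         0.        ] [ 0.95346017 -0.8355408   0.71108711] [-2.207, -0.003, 0.554]
top 45.22525203425536 312.3493471463589 208.9504800805698 [-0.12222174  0.          0.          0.          0.        ] [ 0.32582762 -0.15457843  1.52068417] [-3.0, -0.0, -1.551]
wrist 61.15740046324211 315.7163727107223 197.08904696229015 [0.00311172 0.         0.         0.         0.        ] [0.37199148 0.56933847 0.38362926] [2.841, -0.002, -2.031]
{'t': 0.15, 'q': array([ 1.39807949e+00,  3.59251199e-01,  1.13014648e-02, -2.20854107e-04,
       -1.22409063e+00, -2.88095958e-01]), 'qd': array([-1.14089940e-03, -4.81270032e-05,  2.64141559e-03,  1.43879316e-03,
       -1.39637454e-03, -8.49457068e-04]), 'joint_efforts': array([-1.19738761e-03, -5.83276570e+01,  2.93287933e+01,  7.00117037e+00,
        8.78874154e-03, -1.10543422e-04]), 'eef_pos': array([0.30003447, 0.60426683, 0.22583933]), 'ee_rot': array([ 3.14034089e+00, -1.54404340e-04, -4.60887874e-01]), 'force': array([-0.63928956, -0.56094451, -0.25586449]), 'moment': array([ 0.00011581,  0.03775476, -0.00968621]), 'gripper_force': 0.0, 'width': 0.08782462929849381}
```

View pics/top0.png

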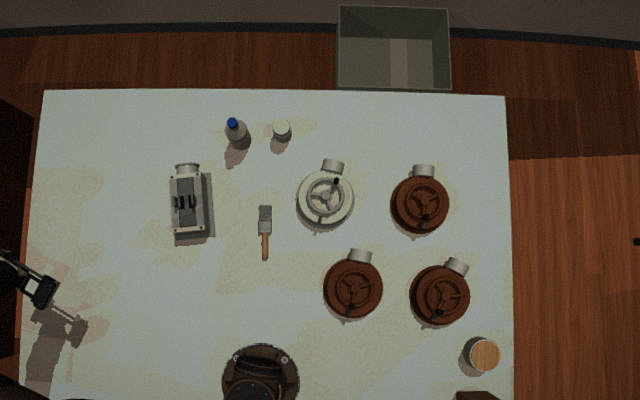

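View pics/scene0.png

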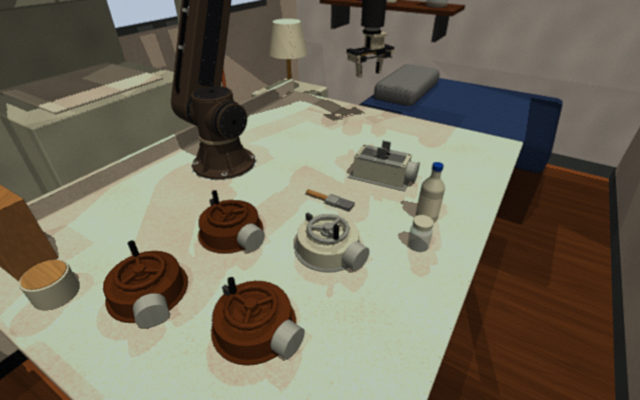

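The top view shows the white drum at (325,197) with its stub at (333,166) and the black grip near (336,182). The box is at (187,205) with its tabs at about (185,202) and its stub at the top. There are four drum shapes: white (325,197), and brown at (420,203), (352,288) and (440,294). Only the white one fits the description. I'll confirm it in an enlarged crop.

```bash
cat > h.py <<'E'
import cv2,numpy as np
from scipy.spatial.transform import Rotation as R
def K(f):
    h=f["img"].shape[0]; F=h/2/np.tan(np.radians(f["vfov"])/2)
    return np.array([[F,0,f["cx"]],[0,F,f["cy"]],[0,0,1]])
def rot(f):
    r=np.asarray(f["rotation"]); return r if r.shape==(3,3) else R.from_euler("xyz",r).as_matrix()
def ray(f,p):
    u=cv2.undistortPoints(np.array(p,float).reshape(-1,1,2),K(f),np.array(f["dist_coeffs"])).reshape(-1,2)
    d=np.c_[u,np.ones(len(u))]@rot(f).T
    return np.array(f["xyz"]),d
def plane(f,p,z):
    o,d=ray(f,p); return o+d*((z-o[2])/d[:,2:])
def tri(fs,ps):
    A=np.zeros((3,3));b=np.zeros(3);L=[]
    for f,p in zip(fs,ps):
        o,d=ray(f,[p]); d=d[0]/np.linalg.norm(d[0]); P=np.eye(3)-np.outer(d,d); A+=P;b+=P@o; L.append((o,P))
    x=np.linalg.solve(A,b); return x,[np.linalg.norm(P@(x-o)) for o,P in L]
def proj(f,X):
    Rm=rot(f).T; p,_=cv2.projectPoints(np.array(X,float).reshape(-1,1,3),cv2.Rodrigues(Rm)[0],-Rm@np.array(f["xyz"]),K(f),np.array(f["dist_coeffs"])); return p.reshape(-1,2)
def load(n): return np.load(f"pics/{n}.npy",allow_pickle=True).item()
def snap(n,tag):
    from station import grab_frame
    f=grab_frame(n); np.save(f"pics/{n}{tag}.npy",f,allow_pickle=True); return f
E
python3 - <<'E'
from h import *
t=load("top0");s=load("scene0")
np.set_printoptions(precision=4,suppress=True)
print(plane(t,[(325,197)],.06),plane(t,[(323,225)],.077),plane(t,[(336,182)],.119),plane(t,[(187,203)],.085),plane(t,[(185,202)],.126))
a=cv2.resize(t["img"][150:250,290:370],None,fx=5,fy=5,interpolation=cv2.INTER_CUBIC)
b=cv2.resize(t["img"][150:250,150:230],None,fx=5,fy=5,interpolation=cv2.INTER_CUBIC)
cv2.imwrite("pics/c1.png",np.hstack([a,b])[:,:,::-1])
a=cv2.resize(s["img"][195:275,285:375],None,fx=4.4,fy=4.4,interpolation=cv2.INTER_CUBIC)
b=cv2.resize(s["img"][125:205,340:430],None,fx=4.4,fy=4.4,interpolation=cv2.INTER_CUBIC)
cv2.imwrite("pics/c2.png",np.hstack([a,b])[:,:,::-1])
E
```

```text
[[ 0.5727 -0.1894  0.06  ]] [[ 0.4839 -0.1843  0.077 ]] [[ 0.6086 -0.22    0.119 ]] [[0.5417 0.2316 0.085 ]] [[0.5385 0.2268 0.126 ]]
```

View pics/c1.png

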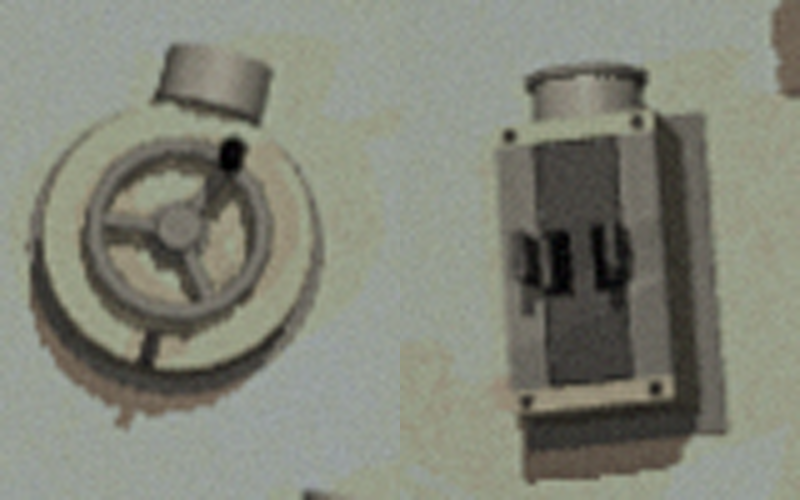

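View pics/c2.png

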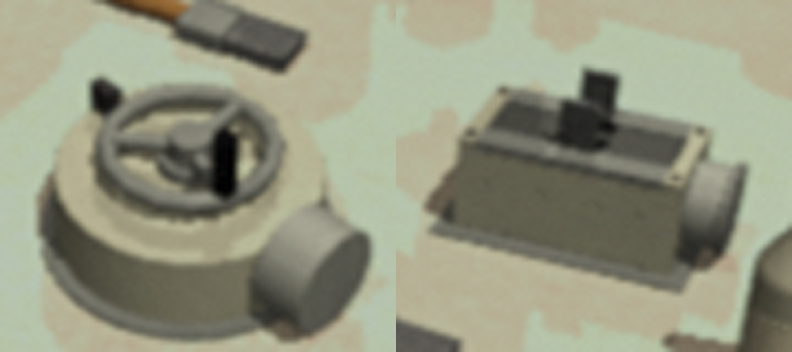

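The crops confirm the white drum. In the top view its dark rib is at about (320,220), opposite the stub, and the crank grip top is at about (337,179). In the scene view the grip top is at about (336,225) and the rib at about (308,216). The box tabs show as two dark plates at about (259,201) and (272,201) in the left-shifted crop, roughly (179..193, 201) in the full top view. Next I'll move over the box for wrist views.

>>> jog_arm(deltas=[[[0.45,0.27,0,-0.4],[1.35,0.8,0,-1.2],[2.25,1.35,0,-2.1],[3.15,1.9,0,-3],[4.05,2.45,0,-3.8],[4.95,3,0,-4.6],[5.85,3.55,0,-5.5],[6.4,3.87,0,-6]]])

```text
t: 1.15
eef_pos: [0.5416, 0.2234, 0.2265]
ee_rot: [3.141, 0.0, 0.063]
force: [0.1, 0.7, 0.3]
width: 0.0876
gripper_force: 0.0
```

>>> jog_arm(deltas=[[[0,0,0,0],[0,0,0,0]]])

```text
t: 1.4
eef_pos: [0.5408, 0.2257, 0.2263]
ee_rot: [3.142, 0.0, 0.062]
force: [-0.6, -0.9, -0.1]
width: 0.0875
gripper_force: 0.0
```

Run:
```python
from h import *
f=snap("wrist","A"); from station import arm
s=arm.get_state();print(s["t"],s["eef_pos"],s["ee_rot"],s["q"],f["xyz"],f["rotation"])
cv2.imwrite("pics/wA.png",f["img"][:,:,::-1])
```

```text
1.45 [0.54055599 0.22622825 0.2263971 ] [-3.14158338e+00  2.79735841e-04  6.27257531e-02] [ 7.29694691e-01  2.13644447e-01 -1.90376352e-01 -1.96103162e-04
 -1.16698959e+00  9.03904460e-01] [0.62095138 0.23122489 0.3841841 ] [ 2.84072348e+00  2.75876782e-04 -1.50840235e+00]
```

View pics/wA.png

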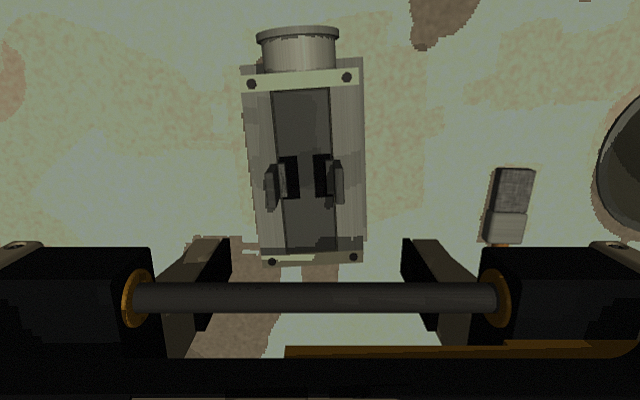

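The wrist view shows the box screws at about (251,84), (346,77), (271,262) and (353,257). The tabs are at about (270,185) and (338,183), and the box is turned a few degrees. I'll take a second view from a shifted place.

>>> jog_arm(deltas=[[[-0.4,0.5,0,0],[-0.8,1,0,0],[-0.8,1,0,0],[-0.8,1,0,0]]])

```text
t: 1.95
eef_pos: [0.4968, 0.164, 0.227]
ee_rot: [-3.141, -0.001, 0.064]
force: [-0.0, 0.5, -0.1]
width: 0.0874
gripper_force: 0.0
```

Run:
```python
from h import *
f=snap("wrist","B")
a=load("wristA")
def dark(f,p,r=6,th=None):
    x,y=p; g=cv2.cvtColor(f["img"],cv2.COLOR_RGB2GRAY).astype(float)[y-r:y+r+1,x-r:x+r+1]
    w=np.clip((np.median(g)*.75)-g,0,None); Y,X=np.mgrid[y-r:y+r+1,x-r:x+r+1]; return ((w*X).sum()/w.sum(),(w*Y).sum()/w.sum())
A=[dark(a,p) for p in [(251,84),(346,77),(271,262),(353,257)]]
print(np.round(A,1)); P=plane(a,A,.085); print(np.round(P,4)); print(np.round(proj(f,P),1))
c=cv2.resize(a["img"][130:230,240:370],None,fx=4,fy=4,interpolation=cv2.INTER_CUBIC)
x,y=proj(f,[[.5385,.2268,.108]])[0].astype(int);x0=max(x-65,0);y0=max(y-50,0);print(x0,y0)
d=cv2.resize(f["img"][y0:y0+100,x0:x0+70],None,fx=4,fy=4,interpolation=cv2.INTER_CUBIC)
cv2.imwrite("pics/wB.png",f["img"][:,:,::-1])
cv2.imwrite("pics/cA.png",c[:,:,::-1])
```

```text
[[251.2  83.5]
 [346.4  77. ]
 [271.6 261.5]
 [353.1 256.4]]
[[0.6243 0.2857 0.085 ]
 [0.6345 0.2065 0.085 ]
 [0.4594 0.2647 0.085 ]
 [0.4699 0.1852 0.085 ]]
[[174.8  20.3]
 [274.4  13.4]
 [207.5 215.6]
 [292.  210.3]]
177 87
```

View pics/wB.png

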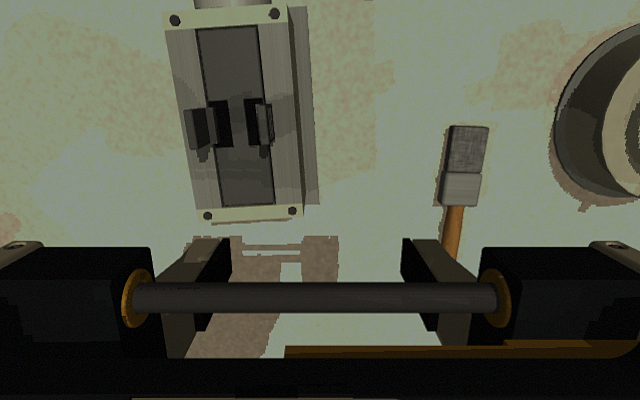

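The second view puts the screws at (175,20), (274,14), (208,216) and (292,211). That matches the z=85 mm prediction within half a pixel, so the box is centred near (0.547,0.2355) with yaw of about 7.3°. Now I'll go over the white damper.

>>> jog_arm(deltas=[[[0.02,0.6,-0.1,0],[0.05,1.4,-0.3,0],[0.08,2.2,-0.5,0],[0.1,3,-0.7,0],[0.12,3.8,-0.9,0],[0.15,4.6,-1,0],[0.18,5.4,-1,0],[0.18,5.83,-1,0]]])

```text
t: 3.0
eef_pos: [0.5303, -0.187, 0.286]
ee_rot: [3.141, 0.001, 0.062]
force: [0.8, -0.4, -0.3]
width: 0.0877
gripper_force: 0.0
```

>>> jog_arm(deltas=[[[0,0,0,0],[0,0,0,0]]])

```text
t: 3.25
eef_pos: [0.5299, -0.1848, 0.2862]
ee_rot: [-3.141, 0.001, 0.063]
force: [-0.0, -0.4, -0.4]
width: 0.0879
gripper_force: 0.0
```

Run:
```python
from h import *
f=snap("wrist","C")
cv2.imwrite("pics/wC.png",f["img"][:,:,::-1])
```

```text
(no output)
```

View pics/wC.png

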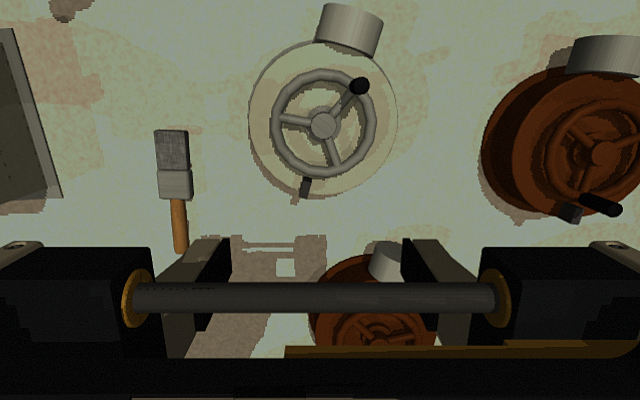

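In this view the white damper's hub is at (322,124), the grip top at (360,86) and the rib at (305,187). The stub is at the top, opposite the rib, and the neighbouring drum shapes are brown.

Run:
```python
from h import *
np.set_printoptions(precision=4,suppress=True)
c=load("wristC");t=load("top0");s=load("scene0")
print(c["xyz"])
g=cv2.cvtColor(c["img"],cv2.COLOR_RGB2GRAY)
m=(g<45).astype(np.uint8); m2=m[60:120,335:390]; n,l,st,ce=cv2.connectedComponentsWithStats(m2)
i=1+np.argmax(st[1:,4]); print("crank blob",st[i],ce[i]+[335,60])
m2=(g<75).astype(np.uint8)[172:204,290:320]; n,l,st,ce=cv2.connectedComponentsWithStats(m2); i=1+np.argmax(st[1:,4]); print("rib",st[i],ce[i]+[290,172])
def blob(f,x0,y0,w,h,th):
    g=cv2.cvtColor(f["img"],cv2.COLOR_RGB2GRAY)[y0:y0+h,x0:x0+w]; n,l,st,ce=cv2.connectedComponentsWithStats((g<th).astype(np.uint8)); i=1+np.argmax(st[1:,4]); return st[i],ce[i]+[x0,y0]
print("top crank",blob(t,328,172,18,18,45),"scene crank",blob(s,328,220,18,25,40),"scene rib",blob(s,300,208,14,16,50))
hub=plane(c,[(322.5,124)],.081)[0]; cr=plane(c,[(360,85.5)],.119)[0]; rib=plane(c,[(305.5,184)],.077)[0]
print("hub",hub,"crank",cr,np.hypot(*(cr-hub)[:2]),np.degrees(np.arctan2(*(cr-hub)[1::-1])),"rib",rib,np.hypot(*(rib-hub)[:2]),np.degrees(np.arctan2(*(rib-hub)[1::-1])))
print("tri crank",tri([c,t,s],[(360,85.5),(336.9,179.5),(336,225.5)]),"hub",tri([c,t,s],[(322.5,124),(326,195.8),(285+188/4.4,195+133/4.4)]))
# drum-stub-independent: rim outer ellipse fit via edges of the wheel
cv2.imwrite("pics/cC.png",cv2.resize(c["img"][50:210,240:400],None,fx=3.7,fy=3.7,interpolation=cv2.INTER_CUBIC)[:,:,::-1])
```

```text
[ 0.6101 -0.1792  0.444 ]
crank blob [  0  17  34  18 309] [357.7864  85.6278]
rib [  9   0  21  27 272] [306.1801 184.3493]
top crank (array([ 6,  6,  5,  8, 28], dtype=int32), array([335.7143, 180.9286])) scene crank (array([ 5,  5,  6, 15, 68], dtype=int32), array([335.3529, 231.8235])) scene rib (array([ 6,  6,  6,  7, 27], dtype=int32), array([308.3704, 216.963 ]))
hub [ 0.5784 -0.1882  0.081 ] crank [ 0.6183 -0.219   0.119 ] 0.0503437282096915 -37.687783884240275 rib [ 0.511  -0.1739  0.077 ] 0.06895557087123139 168.0027137401006
tri crank (array([ 0.6178, -0.2204,  0.1187]), [np.float64(0.0013965829943521958), np.float64(0.0027016342633050428), np.float64(0.0014488268928935556)]) hub (array([ 0.5761, -0.1896,  0.0784]), [np.float64(0.0024423800155186108), np.float64(0.0036458576631707967), np.float64(0.001398077300089434)])
```

View pics/cC.png

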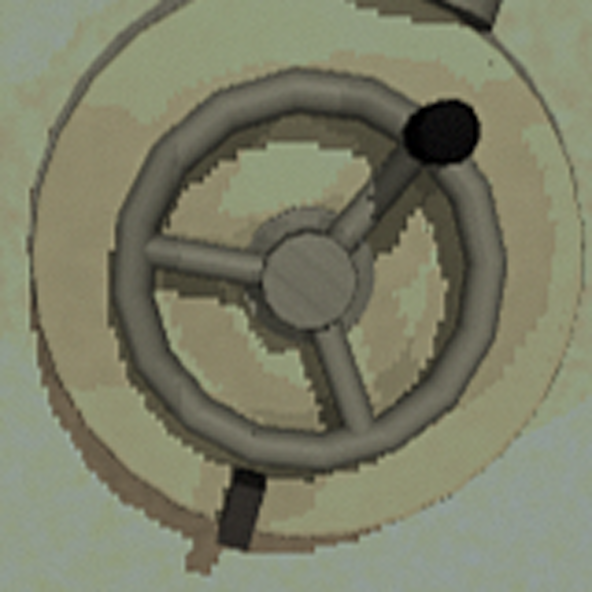

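In the crop, the hub centre maps to (323.8,125.9), the grip top centre to (361.4,85.1) and the rib's top face to (305.1,190.3). The dark strip above the rib's top face is its inner end.

Run:
```python
from h import *
np.set_printoptions(precision=4,suppress=True)
c=load("wristC")
pol=lambda p,h:(np.hypot(*(p-h)[:2]),np.degrees(np.arctan2(*(p-h)[1::-1])))
hub=plane(c,[(323.8,125.9)],.081)[0]; cr=plane(c,[(361.4,85.1)],.119)[0]; rib=plane(c,[(305.1,190.3)],.077)[0]
print(hub,cr,pol(cr,hub),rib,pol(rib,hub))
# drum outline at top edge (z=.055): hough-free check using wheel centre estimate from rim extremes at z .077
rim=plane(c,np.array([(115,270),(507,270),(300,68),(310,472)])/3.7+[240,50],.073); print(rim, (rim[0]+rim[1])/2,(rim[2]+rim[3])/2)
```

```text
[ 0.5766 -0.1897  0.081 ] [ 0.6187 -0.2202  0.119 ] (np.float64(0.052024246397067785), np.float64(-35.907899907960854)) [ 0.5036 -0.1738  0.077 ] (np.float64(0.07465945375931066), np.float64(167.71529848690102))
[[ 0.5753 -0.1332  0.073 ]
 [ 0.5825 -0.2468  0.073 ]
 [ 0.6335 -0.1831  0.073 ]
 [ 0.5187 -0.194   0.073 ]] [ 0.5789 -0.19    0.073 ] [ 0.5761 -0.1885  0.073 ]
```

Radii check out: 52.0 mm for the grip and 74.7 mm for the rib. The grip is at -35.9° and the rib at 167.7°, so v = -2.73, which is in range. I'll go onto the grip with the fingers closing tangentially.

>>> jog_arm(deltas=[[[0.36,0.17,0.3,2],[0.72,0.34,0.8,4],[1.08,0.51,1.3,6],[1.44,0.68,1.8,7.9],[1.44,0.68,2.3,7.9],[1.44,0.68,2.8,7.9],[1.44,0.68,3.3,7.9],[1.44,0.68,3.3,7.9]]], grip=60)

```text
t: 4.3
eef_pos: [0.6169, -0.2193, 0.0863]
ee_rot: [3.139, 0.004, -0.625]
force: [-0.0, -0.7, 0.7]
width: 0.0599
gripper_force: 0.0
```

>>> jog_arm(deltas=[[[0,0,0,0],[0,0,0,0],[0,0,0,0],[0,0,0,0],[0,0,0,0],[0,0,0,0]]], grip=14, squeeze=8)

```text
t: 5.05
eef_pos: [0.6184, -0.2208, 0.0888]
ee_rot: [-3.141, -0.0, -0.627]
force: [0.2, 0.2, 2.1]
width: 0.0159
gripper_force: 8.0
```

Run:
```python
from station import arm
s=arm.get_state(); print({k:s[k] for k in("t","eef_pos","ee_rot","q","force","width","gripper_force")})
```

```text
{'t': 5.05, 'eef_pos': array([ 0.61836781, -0.22078433,  0.08877447]), 'ee_rot': array([-3.14139257e+00, -2.79020035e-04, -6.26646244e-01]), 'q': array([-4.65117580e-02,  4.39059691e-01, -2.00029760e-01, -1.79527167e-05,
       -9.31363834e-01,  9.90672579e-01]), 'force': array([0.1591725 , 0.22971953, 2.08777115]), 'width': 0.01588356892222218, 'gripper_force': 8.000038862228394}
```

The grip is held, with the opening at 15.9 mm. Now I'll turn it in 80° arcs.

>>> jog_arm(deltas=[[[-0.013,0.151,0,2],[-0.052,0.296,0,4],[-0.116,0.433,0,6],[-0.203,0.557,0,8],[-0.31,0.664,0,10],[-0.433,0.751,0,12],[-0.57,0.814,0,14],[-0.716,0.854,0,16]]])

```text
t: 6.05
eef_pos: [0.5543, -0.2366, 0.0888]
ee_rot: [-3.14, 0.001, -2.028]
force: [4.7, 4.8, -0.1]
width: 0.0159
gripper_force: 8.0
```

Run:
```python
from station import arm
import numpy as np
s=arm.get_state(); print({k:s[k] for k in("t","eef_pos","ee_rot","q","force","width","gripper_force")})
d=s["eef_pos"][:2]-[.5766,-.1897]; print(np.hypot(*d),np.degrees(np.arctan2(d[1],d[0])))
```

```text
{'t': 6.05, 'eef_pos': array([ 0.55428345, -0.23659017,  0.08875987]), 'ee_rot': array([-3.13978233e+00,  1.29637978e-03, -2.02837715e+00]), 'q': array([-7.98972826e-02,  3.61424689e-01, -3.27264859e-01, -6.97309977e-04,
       -8.79946097e-01, -3.77240977e-01]), 'force': array([ 4.71287503,  4.79706123, -0.09472057]), 'width': 0.015924312440717354, 'gripper_force': 7.994304075837135}
0.05192991795163781 -115.4512867182727
```

>>> jog_arm(deltas=[[[-0.013,0.151,0,2],[-0.052,0.296,0,4],[-0.116,0.433,0,6],[-0.203,0.557,0,8],[-0.31,0.664,0,10],[-0.433,0.751,0,12],[-0.57,0.814,0,14],[-0.663,0.842,0,15.3]]])

```text
t: 7.05
eef_pos: [0.5262, -0.1791, 0.0888]
ee_rot: [-3.142, 0.002, 2.921]
force: [2.9, -1.4, -2.6]
width: 0.0156
gripper_force: 8.0
```

>>> jog_arm(deltas=[[[0,0,0,0],[0,0,0,0],[0,0,0,0],[0,0,0,0]]])

```text
t: 7.55
eef_pos: [0.5261, -0.1793, 0.0887]
ee_rot: [3.141, 0.001, 2.926]
force: [5.5, 2.5, -2.3]
width: 0.0157
gripper_force: 8.0
```

Run:
```python
from station import arm
import numpy as np
s=arm.get_state(); print({k:s[k] for k in("t","eef_pos","ee_rot","q","force","width","gripper_force")})
d=s["eef_pos"][:2]-[.5766,-.1897]; print(np.hypot(*d),np.degrees(np.arctan2(d[1],d[0])))
```

```text
{'t': 7.55, 'eef_pos': array([ 0.52610075, -0.17927241,  0.08874467]), 'ee_rot': array([3.14119182e+00, 1.41413667e-03, 2.92630890e+00]), 'q': array([ 2.38723901e-02,  2.94148459e-01, -4.31819078e-01, -7.28934449e-05,
       -8.43359952e-01, -1.80990376e+00]), 'force': array([ 5.53102575,  2.53777274, -2.25491248]), 'width': 0.01566819272651168, 'gripper_force': 7.9999686777591705}
0.051564608741183175 168.3329689847434
```

>>> jog_arm(deltas=[[[0,0,0,0],[0,0,0,0],[0,0,0,0],[0,0,-0.4,0],[0,0,-1.2,0],[-0.5,0,-2,0],[-1.2,0,-2.8,0],[-1.6,0,-3.3,0]]], grip=50)

```text
t: 8.55
eef_pos: [0.6205, -0.2005, 0.2891]
ee_rot: [-3.142, 0.002, 2.925]
force: [0.3, 0.4, -0.8]
width: 0.0499
gripper_force: 0.0
```

>>> jog_arm(deltas=[[[0,0,0,0],[0,0,0,0],[0,0,0,0]]])

```text
t: 8.93
eef_pos: [0.618, -0.1997, 0.2855]
ee_rot: [-3.141, -0.002, 2.925]
force: [0.3, 0.3, -0.1]
width: 0.0499
gripper_force: 0.0
```

Run:
```python
from h import *
np.set_printoptions(precision=4,suppress=True)
f=snap("wrist","D"); p=proj(f,[[.5766,-.1897,.081]])[0]; print(p)
x0=int(p[0])-75;y0=int(max(p[1]-95,0)); print(x0,y0)
cv2.imwrite("pics/cD.png",cv2.resize(f["img"][y0:y0+150,x0:x0+150],None,fx=4,fy=4,interpolation=cv2.INTER_CUBIC)[:,:,::-1])
```

```text
[315.9452 130.3733]
240 35
```

View pics/cD.png

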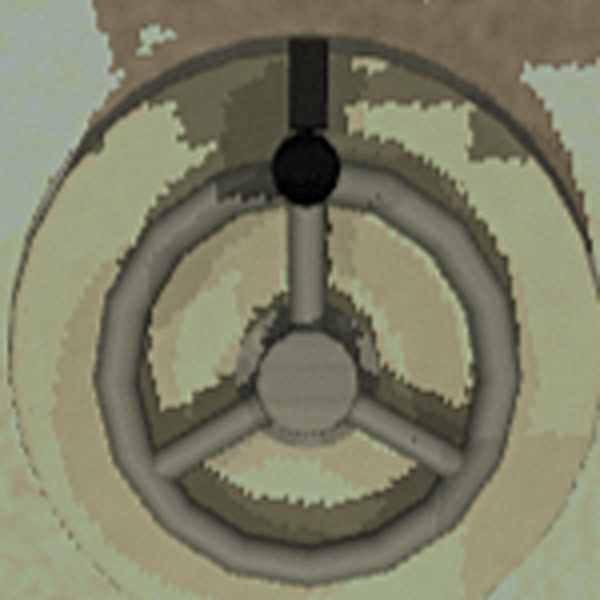

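The view shows hub, grip and rib nearly in one line, at crop (308,381), (306,170) and (308,85). Now I'll put a number on the alignment and measure the tabs from views A and B.

Run:
```python
from h import *
np.set_printoptions(precision=4,suppress=True)
f=load("wristD"); q=lambda x,y:(240+x/4-.375,35+y/4-.375)
pol=lambda p,h:(np.hypot(*(p-h)[:2]),np.degrees(np.arctan2(*(p-h)[1::-1])))
h=plane(f,[q(308,381)],.081)[0];c=plane(f,[q(306,170)],.119)[0];r=plane(f,[q(308.5,85)],.077)[0]
print(h,c,pol(c,h),r,pol(r,h))
# tabs in A,B
a=load("wristA");b=load("wristB")
B=np.array([.547,.2355]); R2=lambda y:np.array([[np.cos(y),-np.sin(y)],[np.sin(y),np.cos(y)]])
pts=[np.r_[B+R2(.1276)@[x,y],.126] for y in(.031,-.031) for x in(.015,-.015)]
print("pred corners A",proj(a,pts),"B",proj(b,pts))
A_=cv2.resize(a["img"][145:215,255:355],None,fx=4,fy=4,interpolation=cv2.INTER_CUBIC)
B_=cv2.resize(b["img"][90:160,175:275],None,fx=4,fy=4,interpolation=cv2.INTER_CUBIC)
cv2.imwrite("pics/cT.png",np.vstack([A_,B_])[:,:,::-1])
```

```text
[ 0.5762 -0.1889  0.081 ] [ 0.5264 -0.1786  0.119 ] (np.float64(0.05086802056461858), np.float64(168.304896993422)) [ 0.5051 -0.1732  0.077 ] (np.float64(0.07280274629042438), np.float64(167.57870573713345))
pred corners A [[263.6171 173.232 ]
 [267.7285 209.4021]
 [342.9015 168.1703]
 [344.4457 204.6651]] B [[181.8193 110.0517]
 [188.8461 150.2788]
 [265.023  104.6498]
 [269.2257 145.2335]]
```

View pics/cT.png

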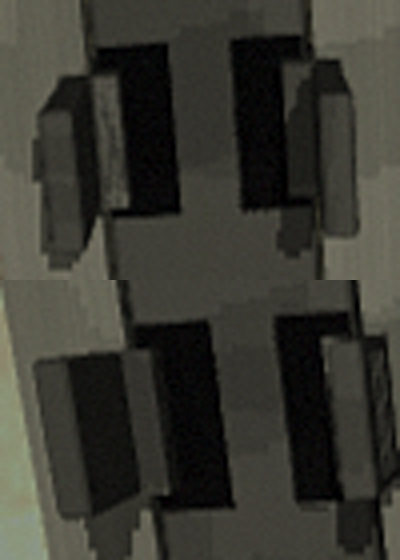

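Grip against rib: 168.3° against 167.6°, so the damper is shut to within 0.7°. In the crop the tabs' top outer corners agree with the prediction to 1–2 px. Next I'll triangulate them.

Run:
```python
from h import *
np.set_printoptions(precision=4,suppress=True)
a=load("wristA");b=load("wristB")
A=[(264.3,172.3),(266,207.5),(343.5,168),(344,204)];Bp=[(184,110),(190.3,148.6),(266.5,104.7),(268,145)]
X=np.array([tri([a,b],[p,q])[0] for p,q in zip(A,Bp)]);print(X,X.mean(0))
d=(X[0]-X[1]+X[2]-X[3]);print(np.degrees(np.arctan2(d[1],d[0])),np.linalg.norm(X[0]-X[2]),np.linalg.norm(X[0]-X[1]))
P=(plane(a,A,.126)+plane(b,Bp,.126))/2;print(P,P.mean(0))
def dark(f,p,r=6):
    x,y=p; g=cv2.cvtColor(f["img"],cv2.COLOR_RGB2GRAY).astype(float)[y-r:y+r+1,x-r:x+r+1]
    w=np.clip((np.median(g)*.75)-g,0,None); Y,Xx=np.mgrid[y-r:y+r+1,x-r:x+r+1]; return ((w*Xx).sum()/w.sum(),(w*Y).sum()/w.sum())
S=[tri([a,b],[dark(a,p),dark(b,q)])[0] for p,q in zip([(251,84),(346,77),(271,262),(353,257)],[(175,20),(274,14),(208,216),(292,211)])];print(np.array(S),np.mean(S,0))
from station import arm
s=arm.get_state();print(s["t"],s["eef_pos"],s["ee_rot"],s["q"])
```

```text
[[0.5577 0.2682 0.1216]
 [0.5276 0.2664 0.1184]
 [0.5657 0.2059 0.124 ]
 [0.5366 0.2035 0.1267]] [0.5469 0.236  0.1227]
4.136563537697201 0.0628304070984779 0.030320484081354588
[[0.5584 0.2671 0.126 ]
 [0.5296 0.2645 0.126 ]
 [0.5659 0.2059 0.126 ]
 [0.5364 0.2035 0.126 ]] [0.5476 0.2352 0.126 ]
[[0.6245 0.287  0.0775]
 [0.6347 0.2061 0.0788]
 [0.46   0.2645 0.086 ]
 [0.4702 0.1854 0.0856]] [0.5473 0.2357 0.082 ]
8.975 [ 0.6182 -0.1997  0.2857] [-3.1414 -0.0016  2.9253] [-0.0129  0.2888  0.0455 -0.0002 -1.3291 -1.7742]
```

>>> jog_arm(deltas=[[[0.2,0.5,0,-0.3],[0.55,1.4,0,-0.8],[0.9,2.3,0,-1.3],[1.26,3.2,0,-1.8],[1.62,4.1,0,-2.3],[1.98,5,0,-2.9],[2.34,5.9,0,-3.4],[2.71,6.83,0,-3.94]]], grip=87)

```text
t: 9.98
eef_pos: [0.5472, 0.2368, 0.2865]
ee_rot: [-3.141, -0.0, -3.013]
force: [0.7, -0.0, -0.4]
width: 0.0874
gripper_force: 0.0
```

>>> jog_arm(deltas=[[[0,0,0.5,0],[0,0,1,0],[0,0,1.5,0],[0,0,1.8,0],[0,0,1.8,0],[0,0,1.8,0]]])

```text
t: 10.72
eef_pos: [0.5485, 0.2354, 0.1794]
ee_rot: [3.141, 0.001, -3.014]
force: [-0.1, -0.5, 0.9]
width: 0.0869
gripper_force: 0.0
```

Run:
```python
from h import *
np.set_printoptions(precision=4,suppress=True)
from station import arm
s=arm.get_state();p=s["eef_pos"];y=s["ee_rot"][2];print(s["t"],p,np.degrees(s["ee_rot"]),s["q"],s["width"])
d=np.array([.5473,.2355])-p[:2]; print("tool dx,dy,dz units",d@[np.cos(y),np.sin(y)]/.06,d@[np.sin(y),-np.cos(y)]/.06,(p[2]-.093)/.06,"turn",(np.degrees(y)-187.3+180)%360-180)
```

```text
10.725 [0.5485 0.2354 0.1794] [ 179.9935    0.0492 -172.6861] [ 0.7327  0.2655 -0.2338  0.0004 -1.0707 -2.1761] 0.08688228507570232
tool dx,dy,dz units 0.02036335663679232 0.004919354834146401 1.4397162914122852 turn 0.01388801490077185
```

>>> jog_arm(deltas=[[[0.02,0,0.4,0],[0.02,0,0.8,0],[0.02,0,1.2,0],[0.02,0,1.43,0],[0.02,0,1.43,0],[0.02,0,1.43,0]]])

```text
t: 11.48
eef_pos: [0.5478, 0.2356, 0.0939]
ee_rot: [3.141, 0.001, -3.014]
force: [0.3, 0.6, -0.3]
width: 0.0871
gripper_force: 0.0
```

>>> jog_arm(deltas=[[[0,0,0,0],[0,0,0,0],[0,0,0,0],[0,0,0,0],[0,0,0,0],[0,0,0,0],[0,0,0,0],[0,0,0,0]]], grip=40, squeeze=25)

```text
t: 12.48
eef_pos: [0.5473, 0.2351, 0.0933]
ee_rot: [-3.142, 0.0, -3.014]
force: [-1.1, -0.4, 5.3]
width: 0.0437
gripper_force: 25.0
```

Opening 43.7 mm is slightly under the nominal 46 mm, which points to compliance at the stops. I'll lift slowly and watch the force.

>>> jog_arm(deltas=[[[0,0,-0.05,0],[0,0,-0.1,0],[0,0,-0.2,0],[0,0,-0.3,0],[0,0,-0.4,0],[0,0,-0.4,0]]])

```text
t: 13.22
eef_pos: [0.5475, 0.2354, 0.1175]
ee_rot: [3.141, 0.001, -3.014]
force: [0.2, -0.3, -3.2]
width: 0.0434
gripper_force: 25.0
```

Run:
```python
from h import *
np.set_printoptions(precision=4,suppress=True)
from station import arm
s=arm.get_state();print({k:s[k] for k in("t","eef_pos","ee_rot","force","moment","width","gripper_force")})
```

```text
{'t': 13.225, 'eef_pos': array([0.5475, 0.2354, 0.1175]), 'ee_rot': array([ 3.1409,  0.0011, -3.0142]), 'force': array([ 0.1538, -0.2797, -3.1799]), 'moment': array([ 0.0852, -0.1137,  0.0167]), 'width': 0.04340351458949579, 'gripper_force': 24.980995059013367}
```

The load is about 3 N, the cassette's weight, so it is free. I'll keep lifting straight up.

>>> jog_arm(deltas=[[[0,0,-0.2,0],[0,0,-0.5,0],[0,0,-0.85,0],[0,0,-1.2,0],[0,0,-1.6,0],[0,0,-1.95,0],[0,0,-2.3,0],[0,0,-2.5,0]]])

```text
t: 14.22
eef_pos: [0.5473, 0.2352, 0.2685]
ee_rot: [3.141, 0.001, -3.014]
force: [-0.2, 0.3, -3.5]
width: 0.0437
gripper_force: 25.0
```

>>> jog_arm(deltas=[[[0,0,0,0],[0,0,0,0],[0,0,0,0],[0,0,0,0]]])

```text
t: 14.72
eef_pos: [0.5469, 0.235, 0.2661]
ee_rot: [-3.141, -0.001, -3.014]
force: [-0.2, 0.2, -3.5]
width: 0.0433
gripper_force: 25.0
```

Run:
```python
from h import *
np.set_printoptions(precision=4,suppress=True)
from station import arm
s=arm.get_state();print({k:s[k] for k in("t","eef_pos","ee_rot","force","moment","width","gripper_force")})
f=snap("scene","F"); g=load("scene0")
d=(np.abs(f["img"].astype(int)-g["img"]).max(2)>30).astype(np.uint8)
z=s["eef_pos"][2]-.093
c,sn=np.cos(.1276),np.sin(.1276)
pts=[[.5473+x*c-y*sn,.2355+x*sn+y*c,h+z] for h in(.008,.085) for x in(-.075,.075) for y in(-.024,.024)]
P=proj(f,pts); print("pred",P)
hull=cv2.convexHull(P.astype(np.float32)); gr=cv2.cvtColor(f["img"],cv2.COLOR_RGB2GRAY)
# cassette is dark grey, surroundings light: print its bottom edge rows per column
x0,x1=int(P[:,0].min())-6,int(P[:,0].max())+6
for x in range(x0,x1,8):
    col=f["img"][int(P[:,1].min())-20:int(P[:,1].max())+25:4,x].mean(1).astype(int); print(x,*col)
print(int(P[:,1].min())-20)
# is the crank unmoved & bystanders? change map outside arm/cassette
for n,(u,v,w,h) in dict(bottle=(415,160,35,60),jar=(408,215,30,38),brush=(303,188,55,25)).items(): print(n,d[v:v+h,u:u+w].mean())
```

```text
{'t': 14.725, 'eef_pos': array([0.5469, 0.235 , 0.2661]), 'ee_rot': array([-3.141 , -0.0009, -3.0142]), 'force': array([-0.1974,  0.1681, -3.4601]), 'moment': array([ 0.0489, -0.1752,  0.0217]), 'width': 0.04332242882966099, 'gripper_force': 24.981169402599335}
pred [[361.9653 128.2517]
 [366.5471 122.8209]
 [405.9081 136.6513]
 [409.4049 130.7532]
 [363.6313 106.3332]
 [368.3379 101.3305]
 [409.4279 114.1075]
 [412.9568 108.656 ]]
355 113 115 118 116 113 114 168 171 172 171 168 168 155 159 176 184 132 176 119 97
363 119 120 120 119 115 82 55 157 163 144 118 117 156 175 175 185 98 78 60 123
371 60 82 76 115 35 50 42 34 50 49 48 35 51 169 177 185 159 52 67 130
379 13 72 65 59 33 43 42 38 41 46 47 43 44 157 176 185 187 58 65 84
387 13 69 65 70 62 62 64 29 33 50 47 49 55 117 174 184 184 97 50 65
395 20 51 73 90 39 35 39 62 40 33 31 34 40 40 184 183 184 183 90 66
403 40 103 88 65 50 37 31 62 57 39 46 44 41 36 177 184 184 183 117 57
411 103 104 101 77 58 51 35 70 47 99 148 162 164 158 174 173 183 175 172 138
81
bottle 0.0
jar 0.0
brush 0.04072727272727273
```

The picture numbers show the cassette hanging level where predicted. Its bottom edge is at rows ~131–136, with light background between it and the box. The bottle and jar are unmoved. The brush patch changed slightly, but the arm never came near it, so that is probably shadow. Handing in.

```bash
python3 -c "
from station import arm
print(arm.job_done())"
```

```text
the job is handed in; nothing more can be done
None
```

The job is handed in at about 15 s of the 69 s: the damper is shut, with its grip within about 0.7° of the rib, and the cassette is held level by its pinched catches, bottom about 95 mm above the box; the bottle and jar pictures were unchanged, and the brush patch changed about 4%, most likely shadow.

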